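Slide the top test tile off the stack onto the reader

TASK

Slide the yellow test tile sideways off the top of its stack onto the reader's glass plate, keeping it flat and never lifting it, and push it along gently until it sits square against the black stop bar; press it there with about 5 N (never as much as 15 N) for a moment, then let go and leave it there. The stop bar is set differently each time, so feel for it, and do not shove or press down hard. Leave the white tiles of the stack and everything else on the bench where they are.

Things in the scene. Friction and masses are not known exactly. Their poses are not given: they have to be found in the camera images.
- tile_a: yellow ceramic test tile with 12 coloured spots on its top face, 100 (x) x 66 (y) x 12 (z) mm, about 0.2 kg, loose, lying on top of a stack; it slides at 1 to 2 N. Origin: centre of its underside. Its x axis points roughly towards the reader, z up.
- tile_b: white tile of the same size directly under the yellow one; origin at the centre of its underside. Leave in place. Edges of stacked tiles are up to about 6 mm out of line.
- tile_c: white tile of the same size under tile_b. Leave in place (under it lie another white tile and a 20 mm steel plinth).
- reader: white bench instrument fixed to the table, 140 (x) x 130 (y) mm, its top a flat glass plate 54 mm above the table, 2 mm below the yellow tile's underside as stacked. Origin: centre of its underside, on the table. +x: sliding direction, from stack to stop bar. The stack's centre is about 130 mm away on the -x side; between stack and plate is a gap of 4 to 16 mm that the tile can bridge.
- bracket: aluminium post, 30 x 70 x 76 mm, fixed 113 mm along the reader's +x, axes alike, origin: centre of its underside, on the table. On two rods it carries the black stop bar, 14 (x) x 60 (y) mm, 3 to 18 mm above the glass, its flat face square to x. The bar is clamped rigidly with that face anywhere from 42 to 68 mm along the reader's +x from the reader's origin; the setting is not measured.
- jar0: dark jar with red lid, 80 mm diameter, 110 mm tall. Origin: centre of its underside. Bystander.
- jar1: dark jar with red lid, 80 mm diameter, 110 mm tall. Origin: centre of its underside. Bystander.
- reagent_yellow: amber bottle, 60 mm diameter, 120 mm tall. Origin: centre of its underside. Bystander.
- reagent_green: green bottle, 60 mm diameter, 120 mm tall. Origin: centre of its underside. Bystander.
- beaker: glass beaker, 70 mm diameter, 80 mm tall. Origin: centre of its underside. Bystander.
- scoop: steel lab scoop (spoon), 160 mm long, lying flat on the table; origin at the underside of its middle. Bystander.
There are look-alikes about, which are no part of the job. Of the things like the tile_a, leave any that is blue or red; of the rest the smaller one is meant.

How it is judged:
By the outcome, as a careful person would: the job done as asked, in the order asked, and still so for the second after the job is handed in, with the robot touching nothing.
It also fails if it takes over 48 s, if anything falls off the work surface, if the arm or the gripper's body presses on something with over 40 N, if the wrist force passes 120 N, or if a joint passes its speed limit or range.

ROBOT

A 6-joint arm with a two-finger parallel gripper is mounted at the origin on the work surface. World frame = base frame: x ahead of the robot, y to its left, z up, the work surface at z = 0. Lengths are in m, angles in rad, forces in N, time in s.
With the tool pointing down it reaches from about 0.25 to 0.85 m from the base axis. Payload 12.5 kg.
Tool frame: the origin (TCP) lies between the finger pads; the fingertips stand 22 mm ahead of it and the grasp point (between the pads) lies 3 mm ahead of it; z points along the fingers, y is the line along which they close (so a half turn about z gives the same grasp; the last joint's range is limited). The gripper opens to 93 mm and grips with 3 to 60 N. Pads are 15 mm wide; open, the fingers measure 128 mm over their backs; the gripper's body (75 mm by 188 mm) begins 65 mm behind the grasp point.
Start: joints at [-1.309, 0.351, 1.652, -0, 1.139, -0.085], TCP at [0.187, -0.517, 0.241] pointing down, gripper open.
Joint ranges: [-2.75, 2.75], [-0.79, 2.1], [0.01, 2.65], [-1.57, 4.71], [0.07, 3.14], [-2.87, 2.87]. Speed limits (rad/s): [2.22, 2.22, 2.79, 3.14, 3.14, 3.14].

INTERFACE

Orientations are given as a unit quaternion [w, x, y, z].
In Python, from rig import arm, viewer gives the robot as it stands. The module is installed in compiled form; this text tells all that it offers.
- The arm moves only by the tool move_arm, never from a script. Its argument "deltas" is text: rows parted by semicolons, each of 7 numbers parted by spaces: the finger opening in mm, from 0 to 93, then the shift along the tool's x, y, z in mm, then the turn, a rotation vector about the tool's x, y, z in rad. In form: hand x y z wx wy wz; .... A call has 1 to 8 rows; each row shifts and turns the commanded pose from where the row before left it, along the tool's axes as they then stand; what a row does not reach is not made up. A row lasts 1/12 s, in which the tool goes at most 41.7 mm and 7.16 degrees, less where a joint would pass 70% of its speed; a pose out of reach is approached as far as the arm can. A call is refused whole if a number of a shift passes 41.7 or a number of a turn 0.125, either way. A call with a gripper value outside its range is refused whole. The fingers move at their own pace and stop on an object; "force" is the grip in N (left out, the last holds). Time passes only in rows, so rows that do not move let the fingers close. It gives the time, the measured TCP pose, the force, the opening and the grip force at its end, in the units of the state.
- arm.get_state(): the state, without advancing time (a new reading comes with each control period).
- viewer.read_camera(name): name is "scene" or "top" or "wrist"; returns a dict with "img" (480x640x3 uint8, red, green, blue), "range_z" (480x640 float32, m along the optical axis (not along the pixel's ray), 0 where there is no reading), "fx", "fy", "cx", "cy" (pixels), "cam_to_world" (4x4, takes a point from camera to world coordinates); the wrist camera has in their place "T_tool_cam" (4x4, takes a point from camera to tool coordinates, whose origin is the TCP and whose axes are the flange's). Camera axes: x right, y down, z forward; pixel columns grow to the right and rows downward; lengths in m; the calibration is good to about 2 mm. A picture is of the moment at which its call begins: read the wrist's pose just before it.
- arm.job_done(): hands the job in; it is judged then, once.
The state is a dict: "t": time; "joints": joint angles; "qd": joint speeds; "joint_efforts": joint torques, N m; "tcp_pos": TCP position; "tcp_rot": TCP orientation; "force": force on the tool from outside, world axes, zero at the start; "wrist_torque": the same for the moment, N m; "finger_gap": finger opening in m; "grasp_force": force on a finger pad.
Only numpy, scipy, OpenCV 4.12 (cv2) and the standard library are available. Lean on these libraries where they do the work, as an engineer would, in place of code of your own. Each camera call takes 0.05 s, during which the arm holds its last target. There are 200 camera calls.

## Working session

There is one attempt and no reset: what is moved stays moved. The work goes in short steps, Python scripts to look and compute and a tool call to move; the robot and the scene stay as the last step left them, time stands still between calls to the robot, and variables do not carry over. Pictures are saved under pics/ and viewed, at most 10 in all, crops included, and the job is handed in when it is done.

Besides the shell and the picture viewer there is one more tool, called after "Call:" as name(argument=value, ...), one argument or row to a line, values as JSON. move_arm: Moves the arm, as the interface text tells. Its arguments: {"type":"object","properties":{"deltas":{"type":"string"},"force":{"type":"number"}},"required":["deltas"]}

```bash
mkdir -p pics; cat > h.py <<'E'
import numpy as np, cv2
from rig import arm, viewer
def grab(n,save=None):
    c=viewer.read_camera(n)
    if save: cv2.imwrite('pics/'+save,cv2.cvtColor(c['img'],cv2.COLOR_RGB2BGR))
    return c
def pts(c,T=None):
    "per-pixel world points from depth"
    T=c['cam_to_world'] if T is None else T
    v,u=np.mgrid[:480,:640]; z=c['range_z']
    p=np.stack([(u-c['cx'])/c['fx']*z,(v-c['cy'])/c['fy']*z,z],-1)
    return p@T[:3,:3].T+T[:3,3]
E
python3 - <<'E'
from h import *
import pickle
d={n:grab(n,n+'0.png') for n in('top','scene')}
pickle.dump(d,open('d.pkl','wb'))
print(arm.get_state())
for n in d: print(n,d[n]['fx'],d[n]['cam_to_world'].round(3).tolist())
E
```

```text
{'t': 0.1, 'joints': array([-1.30859460e+00,  3.51178901e-01,  1.65234911e+00,  4.61646687e-06,
        1.13911690e+00, -8.46014335e-02]), 'qd': array([-0.0009248 , -0.00137733, -0.00079113, -0.00015839, -0.00100085,
        0.0014412 ]), 'joint_efforts': array([ 5.67718362e-04, -4.98030102e+01, -2.85704881e+01,  7.00045167e-02,
        2.38860038e-02, -6.19730417e-05]), 'tcp_pos': array([ 0.18689073, -0.51696788,  0.24016132]), 'tcp_rot': array([-5.24241972e-04,  9.85003609e-01,  1.72532934e-01, -4.45712463e-05]), 'force': array([0.52004506, 0.14328495, 0.19105601]), 'wrist_torque': array([ 0.02909493, -0.03101844, -0.01434087]), 'grasp_force': 0.0, 'finger_gap': 0.09292657259325049}
top 479.72871378888834 [[-0.008, -0.985, 0.174, 0.315], [-1.0, 0.008, -0.002, 0.012], [0.0, -0.174, -0.985, 1.194], [0.0, 0.0, 0.0, 1.0]]
scene 575.9753624219545 [[0.781, 0.399, -0.48, 1.06], [0.624, -0.481, 0.615, -0.668], [0.014, -0.781, -0.625, 0.778], [0.0, 0.0, 0.0, 1.0]]
```

View pics/top0.png

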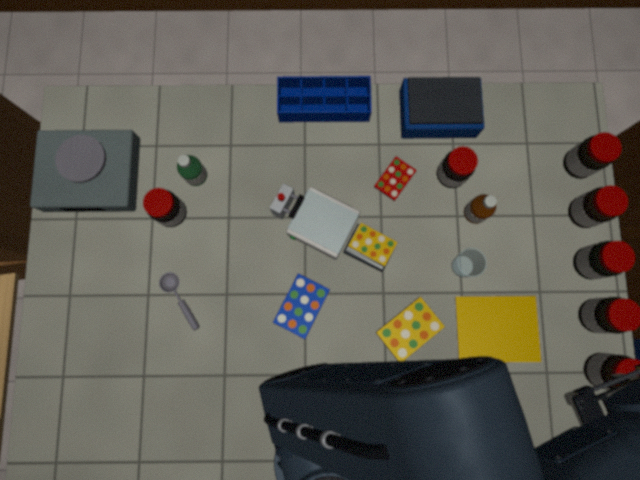

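View pics/scene0.png

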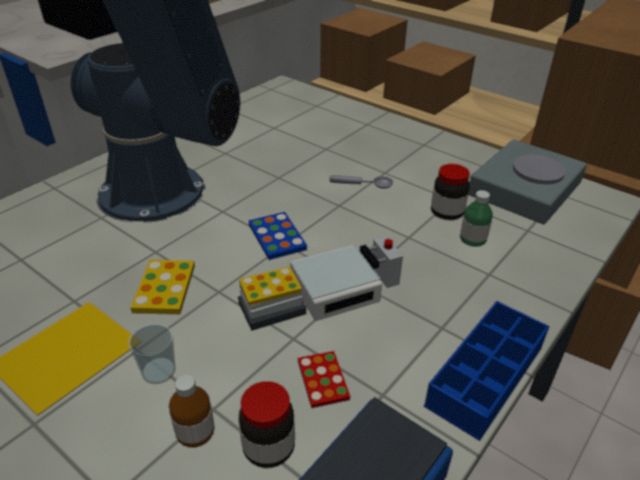

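The target is the small yellow tile on the stack, at about (372,244) in the top view. The reader is at (323,222) and the bracket with the bar at (287,200). The larger yellow tile at (410,330) is the look-alike. Next I measure these.

```bash
python3 - <<'E'
from h import *
import pickle
d=pickle.load(open('d.pkl','rb'))
P=pts(d['top']); Q=pts(d['scene'])
def rect(m,X,name):
    p=X[m][:,:2]; r=cv2.minAreaRect((p*1000).astype(np.float32)); print(name,m.sum(),'c',np.round(r[0],1),'size',np.round(r[1],1),'ang',round(r[2],2),'z',np.median(X[m][:,2]).round(4))
    return r
print('table z',np.median(P[300:350,220:260,2]),np.median(Q[150:200,300:330,2]))
def ray(c,uv,z):
    q=np.c_[(uv[:,0]-c['cx'])/c['fx'],(uv[:,1]-c['cy'])/c['fy'],np.ones(len(uv))]@c['cam_to_world'][:3,:3].T
    o=c['cam_to_world'][:3,3]; return (o+q*((z-o[2])/q[:,2])[:,None])[:,:2]*1000
def rr(c,m,z,name):
    m=cv2.morphologyEx(m.astype(np.uint8),cv2.MORPH_CLOSE,np.ones((5,5)))
    cs,_=cv2.findContours(m,0,cv2.CHAIN_APPROX_NONE); k=max(cs,key=cv2.contourArea)[:,0].astype(float)
    r=cv2.minAreaRect(cv2.convexHull(ray(c,k,z).astype(np.float32))); print(name,np.round(r[0],1),np.round(r[1],1),round(r[2],2)); print(cv2.boxPoints(r).round(1).tolist())
for n,X,bt,br in(('top',P,(340,215,405,275),(275,175,365,265)),('scene',Q,(230,255,310,310),(285,240,390,320))):
    c=d[n]; hsv=cv2.cvtColor(c['img'],cv2.COLOR_RGB2HSV).astype(int); box=np.zeros((480,640),bool); box[bt[1]:bt[3],bt[0]:bt[2]]=1
    z=X[...,2]
    my=box&(hsv[...,1]>110)&(hsv[...,2]>90)&(z>.055)
    rect(my,X,n+' tile'); rr(c,my,.068,' ray')
    box[:]=0; box[br[1]:br[3],br[0]:br[2]]=1
    mg=box&(abs(z-.054)<.005)&(hsv[...,1]<70)&(hsv[...,2]>110)
    rect(mg,X,n+' glass'); rr(c,mg,.054,' ray')
    mb=box&(abs(z-.076)<.004)
    if mb.sum()>20: rect(mb,X,n+' bracket')
    cr=c['img'][bt[1]-60:bt[3]+20,bt[0]-80:bt[2]+90] if n=='scene' else c['img'][170:290,265:415]
    cv2.imwrite(f'pics/{n}crop.png',cv2.cvtColor(cv2.resize(cr,None,fx=3,fy=3,interpolation=2),cv2.COLOR_RGB2BGR))
E
```

```text
table z -0.0005991588571186979 -0.002017977487538125
top tile 1022 c [419.3 -65.8] size [100.7 257.4] ang 60.86 z 0.0672
 ray [ 501.9 -111.8] [100.4  67.3] 60.05
[[447.70001220703125, -138.5], [506.0, -172.10000610351562], [556.0999755859375, -85.0999984741211], [497.79998779296875, -51.5]]
top glass 2686 c [548.1 -19.8] size [197.5 128.8] ang 62.29 z 0.0532
 ray [560.9   5.8] [139.7 127.7] 62.21
[[471.79998779296875, -26.200000762939453], [584.7999877929688, -85.69999694824219], [649.9000244140625, 37.900001525878906], [536.9000244140625, 97.4000015258789]]
top bracket 301 c [561.   12.7] size [246.4  69.1] ang 59.42 z 0.0751
scene tile 1223 c [ 785.1 -357.2] size [108.8 822.5] ang 49.1 z 0.0666
 ray [ 506.  -116.5] [100.5  67.4] 60.31
[[451.79998779296875, -143.39999389648438], [510.3999938964844, -176.8000030517578], [560.2000122070312, -89.5], [501.6000061035156, -56.099998474121094]]
scene glass 2899 c [566.    2.6] size [140.8 128.5] ang 61.77 z 0.0524
 ray [569.5  -0.8] [139.9 127. ] 61.84
[[480.5, -32.5], [592.5, -92.5], [658.5, 30.899999618530273], [546.5, 90.80000305175781]]
scene bracket 143 c [607.6  84.4] size [43.1 68. ] ang 48.8 z 0.074
```

View pics/topcrop.png

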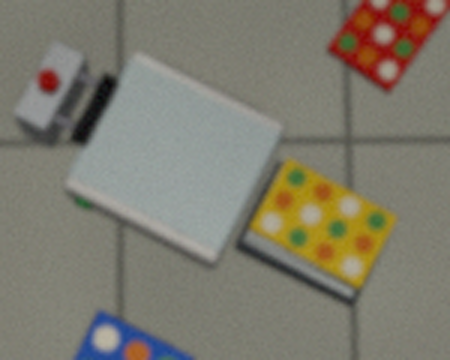

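View pics/scenecrop.png

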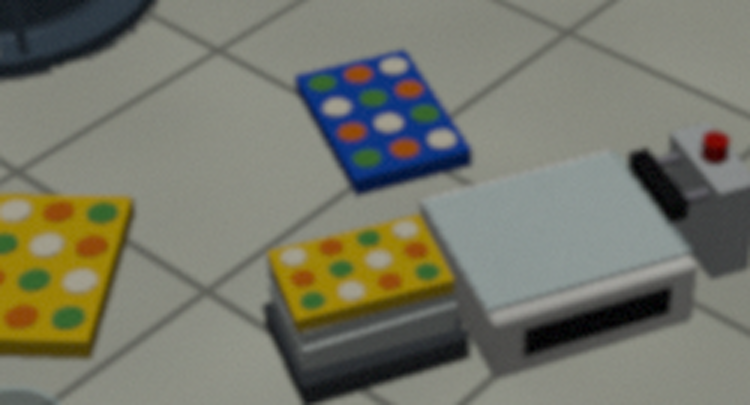

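The crops show the tile about 132 mm before the reader centre, laterally aligned within about 3 mm. Reader yaw is about 62°, and the gap is clear. The two cameras differ by about 5 mm, so I'll refine with the wrist view from behind the tile.

Call:
move_arm(
  deltas="28 31.8 -18.5 0 0 0 0;28 31.8 -18.5 0 0 0 0;28 31.8 -18.5 0 0 0 0;28 31.8 -18.5 0 0 0 0;28 31.8 -18.5 0 0 0 0;28 31.8 -18.5 0 0 0 0;28 31.8 -18.5 0 0 0 0;28 31.8 -18.5 0 0 0 0",
)

```text
t: 0.77
tcp_pos: [0.3766, -0.2899, 0.2405]
tcp_rot: [-0.0, 0.985, 0.172, -0.0]
force: [0.4, -1.0, 0.3]
finger_gap: 0.0446
grasp_force: 0.0
```

Call:
move_arm(
  deltas="28 31.8 -18.5 0 0 0 -0.1;28 31.8 -4 0 0 0 -0.1;28 25 0 0 0 0 -0.1;28 10 0 0 0 0 -0.1;28 0 0 0 0 0 -0.1;28 0 0 0 0 0 -0.1;28 0 0 0 0 0 -0.1;28 0 0 0 0 0 -0.035",
)

```text
t: 1.43
tcp_pos: [0.4557, -0.2268, 0.2403]
tcp_rot: [-0.0, 0.856, 0.518, -0.0]
force: [-0.1, 0.1, 0.2]
finger_gap: 0.028
grasp_force: 0.0
```

```bash
cat >> h.py <<'E'
from scipy.spatial.transform import Rotation as R
def wrist(save=None):
    s=arm.get_state(); c=grab('wrist',save)
    T=np.eye(4); T[:3,:3]=R.from_quat(np.roll(s['tcp_rot'],-1)).as_matrix(); T[:3,3]=s['tcp_pos']
    c['cam_to_world']=T@c['T_tool_cam']; return s,c
def ray(c,uv,z):
    uv=np.asarray(uv,float); q=np.c_[(uv[:,0]-c['cx'])/c['fx'],(uv[:,1]-c['cy'])/c['fy'],np.ones(len(uv))]@c['cam_to_world'][:3,:3].T
    o=c['cam_to_world'][:3,3]; return (o+q*((z-o[2])/q[:,2])[:,None])[:,:2]*1000
def show(s):
    M=R.from_quat(np.roll(s['tcp_rot'],-1)).as_matrix(); print(s['t'],(s['tcp_pos']*1000).round(1),'xang',np.degrees(np.arctan2(M[1,0],M[0,0])).round(2),'zax',M[:,2].round(4),'F',s['force'].round(2),'gap',s['finger_gap'])
E
python3 - <<'E'
from h import *
import pickle
s,c=wrist('w1.png'); show(s); pickle.dump((s,c),open('w1.pkl','wb')); print(c['T_tool_cam'].round(3).tolist(),c['fx'])
E
```

```text
1.4333 [ 455.7 -226.8  240.3] xang 62.33 zax [-6.e-04  4.e-04 -1.e+00] F [-0.13  0.07  0.17] gap 0.02796974457045234
[[-0.001, -0.97, -0.243, 0.066], [1.0, -0.001, -0.0, -0.0], [0.0, -0.243, 0.97, -0.145], [0.0, 0.0, 0.0, 1.0]] 396.7483021864597
```

View pics/w1.png

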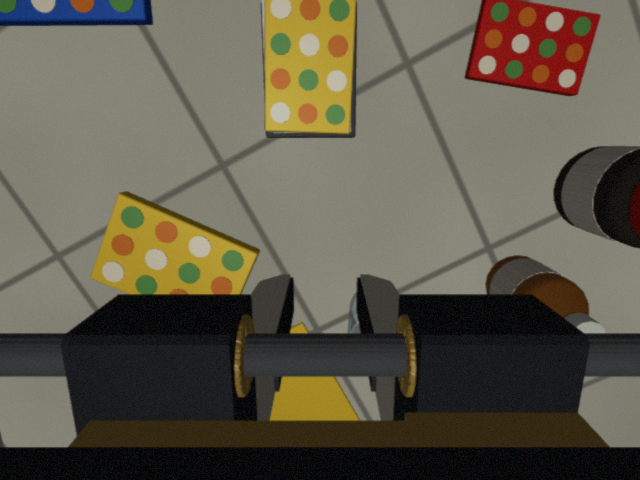

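The wrist view shows the tile's back edge at row ~133, columns 266–352, centred ahead of the fingers and nearly square. Next I measure it and the reader.

```bash
python3 - <<'E'
from h import *
import pickle
s,c=pickle.load(open('w1.pkl','rb'))
hsv=cv2.cvtColor(c['img'],cv2.COLOR_RGB2HSV).astype(int); X=pts(c)
m=np.zeros((480,640),bool); m[:145,255:365]=1
tile=m&(hsv[...,1]>90)&(hsv[...,2]>70)
k=cv2.morphologyEx(tile.astype(np.uint8),cv2.MORPH_CLOSE,np.ones((9,9)))
for r in (20,70,110,122,126,128,130,132,134,136): 
    q=np.flatnonzero(k[r]); print(r,q.min() if len(q) else None,q.max() if len(q) else None,hsv[r,310].tolist(),X[r,310].round(3).tolist())
a=np.radians(62.1);u=np.array([np.cos(a),np.sin(a)]);v=np.array([-u[1],u[0]]);t=s['tcp_pos'][:2]*1000
cols=range(272,350,6); e=np.array([[j,np.flatnonzero(k[:,j]).max()] for j in cols]); print(e[:,1])
W=ray(c,e,.068)-t; print('back u',(W@u).round(1),'v',(W@v).round(1)); f=np.polyfit(W@v,W@u,1); print('edge yaw err deg',np.degrees(np.arctan(f[0])))
rows=np.arange(15,115,10)
for g in(np.min,np.max):
    W=ray(c,[[g(np.flatnonzero(k[r])),r] for r in rows],.068)-t; print('side v',(W@v).round(1),'yaw',np.degrees(np.arctan(-np.polyfit(W@u,W@v,1)[0])))
W=np.array([[501.9,-111.8],[506,-116.5]])-t; print('tile c from top,scene u',W@u,'v',W@v)
E
```

```text
20 265 355 [21, 187, 157] [0.515, -0.09, 0.068]
70 264 353 [48, 112, 132] [0.499, -0.119, 0.069]
110 265 351 [13, 173, 180] [0.486, -0.144, 0.069]
122 265 350 [14, 175, 181] [0.482, -0.152, 0.069]
126 265 349 [24, 172, 188] [0.48, -0.155, 0.068]
128 265 349 [24, 172, 188] [0.48, -0.156, 0.069]
130 265 349 [24, 167, 188] [0.479, -0.157, 0.069]
132 295 349 [23, 186, 114] [0.478, -0.159, 0.068]
134 344 347 [110, 26, 58] [0.476, -0.159, 0.02]
136 None None [101, 40, 51] [0.475, -0.16, 0.019]
[131 131 131 131 132 132 132 132 133 133 133 133 134]
back u [71.5 71.5 71.5 71.5 70.8 70.8 70.8 70.8 70.1 70.1 70.1 70.2 69.4] v [ 41.3  36.7  32.1  27.4  22.8  18.2  13.5   8.9   4.3  -0.4  -5.   -9.6
 -14.3]
edge yaw err deg 2.032355106084853
side v [44.1 44.3 44.5 44.7 45.7 45.9 46.1 46.4 45.9 46.1] yaw 2.1937277839976823
side v [-21.  -21.1 -20.5 -20.7 -20.1 -20.2 -19.6 -19.7 -19.1 -19.3] yaw 1.8085122773231805
tile c from top,scene u [123.20509008 120.96990386] v [12.99640853  7.17369932]
```

Call:
move_arm(
  deltas="28 13 -4 0 0 0 0;28 13 -4 0 0 0 0;28 13 -4 15 0 0 0;28 12 0 30 0 0 0;28 0 0 30 0 0 0;28 0 0 30 0 0 0;28 0 0 30 0 0 0;28 0 0 15 0 0 0",
)

```text
t: 2.15
tcp_pos: [0.4678, -0.1756, 0.0875]
tcp_rot: [-0.002, 0.858, 0.514, -0.001]
force: [0.3, -0.3, -0.4]
finger_gap: 0.0278
grasp_force: 0.0
```

Call:
move_arm(
  deltas="28 0 0 7 0 0 0;28 0 0 0 0 0 0;28 0 0 0 0 0 0",
)

```text
t: 2.4
tcp_pos: [0.4695, -0.1765, 0.0842]
tcp_rot: [0.0, 0.857, 0.515, 0.0]
force: [-0.4, 0.7, -0.5]
finger_gap: 0.0281
grasp_force: 0.0
```

```bash
python3 - <<'E'
from h import *
s,c=wrist('w2.png'); show(s)
E
```

```text
2.4 [ 469.5 -176.5   84.2] xang 61.95 zax [ 4.e-04 -2.e-04 -1.e+00] F [-0.37  0.71 -0.48] gap 0.028073302486686574
```

View pics/w2.png

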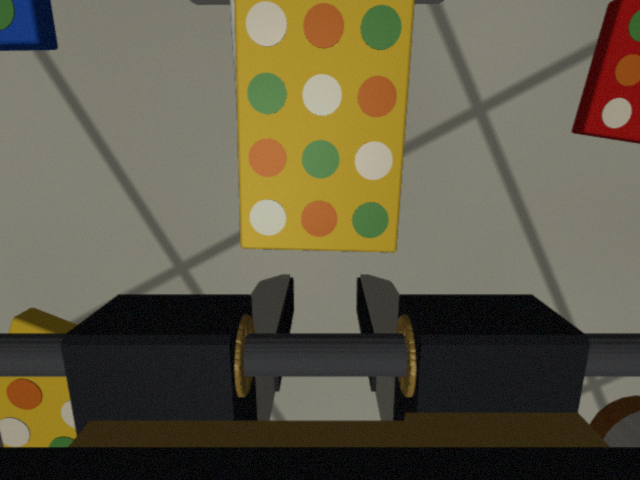

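The fingers are centred behind the tile, with the tile's back edge at row 250, columns 242–396. I lower 2 mm and start pushing.

Call:
move_arm(
  deltas="28 0 0 2 0 0 0;28 2 0 0 0 0 0;28 2 0 0 0 0 0;28 2 0 0 0 0 0;28 2 0 0 0 0 0;28 2 0 0 0 0 0;28 2 0 0 0 0 0;28 2 0 0 0 0 0",
)

```text
t: 3.12
tcp_pos: [0.4759, -0.1639, 0.0817]
tcp_rot: [0.0, 0.857, 0.515, 0.0]
force: [0.2, -1.2, 0.1]
finger_gap: 0.028
grasp_force: 0.7
```

Call:
move_arm(
  deltas="28 2 0 0 0 0 0;28 2 0 0 0 0 0;28 2 0 0 0 0 0;28 2 0 0 0 0 0;28 2 0 0 0 0 0;28 2 0 0 0 0 0;28 2 0 0 0 0 0;28 2 0 0 0 0 0",
)

```text
t: 3.78
tcp_pos: [0.4833, -0.1497, 0.0816]
tcp_rot: [-0.0, 0.857, 0.515, -0.0]
force: [-0.7, -1.3, 1.4]
finger_gap: 0.028
grasp_force: 1.0
```

```bash
python3 - <<'E'
from h import *
s,c=wrist('w3.png'); show(s)
E
```

```text
3.7833 [ 483.3 -149.7   81.6] xang 61.98 zax [-1.e-04  0.e+00 -1.e+00] F [-0.71 -1.27  1.37] gap 0.02795103052601685
```

View pics/w3.png

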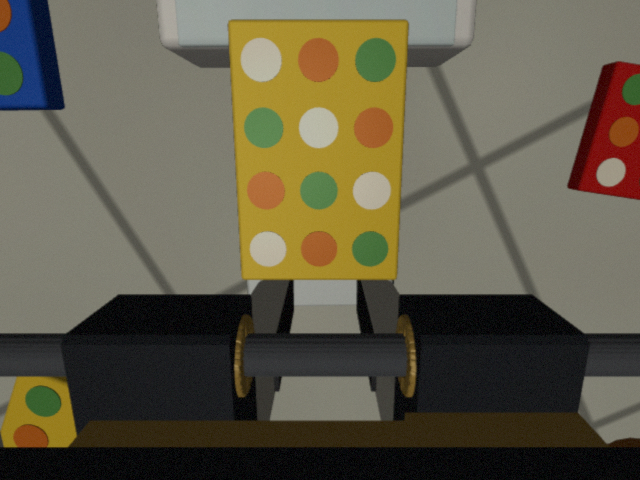

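The tile is now square on the fingers and bridging onto the glass, with its front edge at row 20 and centred on the reader. I continue at about 30 mm/s.

Call:
move_arm(
  deltas="28 2.5 0 0 0 0 0;28 2.5 0 0 0 0 0;28 2.5 0 0 0 0 0;28 2.5 0 0 0 0 0;28 2.5 0 0 0 0 0;28 2.5 0 0 0 0 0;28 2.5 0 0 0 0 0;28 2.5 0 0 0 0 0",
)

```text
t: 4.5
tcp_pos: [0.4928, -0.1319, 0.0816]
tcp_rot: [-0.0, 0.857, 0.515, -0.0]
force: [-0.1, -0.6, 0.5]
finger_gap: 0.0279
grasp_force: 0.7
```

Call:
move_arm(
  deltas="28 2.5 0 0 0 0 0;28 2.5 0 0 0 0 0;28 2.5 0 0 0 0 0;28 2.5 0 0 0 0 0;28 2.5 0 0 0 0 0;28 2.5 0 0 0 0 0;28 2.5 0 0 0 0 0;28 2.5 0 0 0 0 0",
)

```text
t: 5.17
tcp_pos: [0.5022, -0.1143, 0.0817]
tcp_rot: [0.0, 0.857, 0.515, -0.0]
force: [-1.0, -2.1, -0.3]
finger_gap: 0.0283
grasp_force: 0.8
```

Call:
move_arm(
  deltas="28 2.5 0 0 0 0 0;28 2.5 0 0 0 0 0;28 2.5 0 0 0 0 0;28 2.5 0 0 0 0 0;28 2.5 0 0 0 0 0;28 2.5 0 0 0 0 0;28 2.5 0 0 0 0 0;28 2.5 0 0 0 0 0",
)

```text
t: 5.83
tcp_pos: [0.5115, -0.0966, 0.0815]
tcp_rot: [-0.0, 0.857, 0.515, -0.0]
force: [-0.3, 0.3, -0.1]
finger_gap: 0.0276
grasp_force: 0.4
```

Call:
move_arm(
  deltas="28 2.5 0 0 0 0 0;28 2.5 0 0 0 0 0;28 2.5 0 0 0 0 0;28 2.5 0 0 0 0 0;28 2.5 0 0 0 0 0;28 2.5 0 0 0 0 0;28 2 0 0 0 0 0;28 1 0 0 0 0 0",
)

```text
t: 6.5
tcp_pos: [0.52, -0.0807, 0.0816]
tcp_rot: [-0.0, 0.857, 0.515, 0.0]
force: [0.0, -0.8, -0.4]
finger_gap: 0.0282
grasp_force: 0.4
```

```bash
python3 - <<'E'
from h import *
s,c=wrist('w4.png'); show(s)
E
```

```text
6.5 [520.  -80.7  81.6] xang 61.99 zax [ 0.  0. -1.] F [ 0.02 -0.84 -0.36] gap 0.028174124620470666
```

View pics/w4.png

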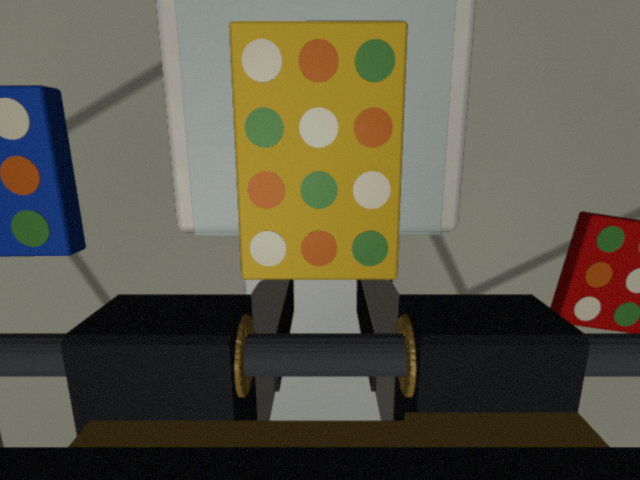

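The tile is mostly on the glass and square, with the reader's near edge at row 232. I now creep towards the bar with force checks.

Call:
move_arm(
  deltas="28 2 0 0 0 0 0;28 2 0 0 0 0 0;28 2 0 0 0 0 0;28 2 0 0 0 0 0;28 1.5 0 0 0 0 0;28 1 0 0 0 0 0;28 0.7 0 0 0 0 0;28 0.7 0 0 0 0 0",
)

```text
t: 7.22
tcp_pos: [0.5255, -0.0704, 0.0816]
tcp_rot: [0.0, 0.857, 0.515, -0.0]
force: [-1.1, -0.5, -0.7]
finger_gap: 0.0281
grasp_force: 0.5
```

Call:
move_arm(
  deltas="28 0.7 0 0 0 0 0;28 0.7 0 0 0 0 0;28 0.7 0 0 0 0 0;28 0.7 0 0 0 0 0",
)

```text
t: 7.55
tcp_pos: [0.5268, -0.068, 0.0816]
tcp_rot: [0.0, 0.857, 0.515, -0.0]
force: [0.1, -1.0, 0.5]
finger_gap: 0.028
grasp_force: 0.5
```

```bash
python3 - <<'E'
from h import *
a=np.radians(62);u=np.array([np.cos(a),np.sin(a)]);v=np.array([-u[1],u[0]])
for n,b in(('top',(283,180,370,260)),('scene',(240,230,400,310))):
    c=grab(n,n+'5.png'); hsv=cv2.cvtColor(c['img'],cv2.COLOR_RGB2HSV).astype(int); box=np.zeros((480,640),bool); box[b[1]:b[3],b[0]:b[2]]=1
    X=pts(c); X[...,:2]*=1000
    my=box&(hsv[...,1]>110)&(hsv[...,2]>90); mb=box&(hsv[...,2]<60)&(X[...,2]>.05)&(X[...,2]<.085)
    for nm,m,z in(('tile',my,.066),('bar',mb,.072)):
        k,l,st,ce=cv2.connectedComponentsWithStats(m.astype(np.uint8)); i=1+st[1:,4].argmax(); vu=np.argwhere(l==i)[:,::-1]; W=ray(c,vu,z); print(n,nm,len(vu),st[i].tolist(),'u',np.percentile(W@u,[0,2,50,98,100]).round(1),'v',np.percentile(W@v,[2,98]).round(1),np.median(X[l==i][:,2]))
E
```

```text
top tile 293 [308, 204, 19, 29, 293] u [258.4 262.5 279.9 295.3 295.9] v [-524.4 -462.8] 0.06550959027432213
top bar 104 [289, 195, 14, 23, 104] u [334.9 335.3 340.4 345.6 345.8] v [-519.4 -464.7] 0.07150559091580777
scene tile 660 [306, 253, 50, 35, 660] u [193.8 199.9 258.  293.6 294.7] v [-534.1 -481.8] 0.06473594857130788
scene bar 213 [360, 245, 20, 24, 213] u [327.2 327.4 336.3 345.9 346.5] v [-538.8 -473. ] 0.06924128189963541
```

Both views put the bar face about 37 mm ahead. I go 28 mm at 1.5–2 mm per row, then feel for it.

Call:
move_arm(
  deltas="28 2 0 0 0 0 0;28 2 0 0 0 0 0;28 2 0 0 0 0 0;28 2 0 0 0 0 0;28 2 0 0 0 0 0;28 2 0 0 0 0 0;28 2 0 0 0 0 0;28 2 0 0 0 0 0",
)

```text
t: 8.32
tcp_pos: [0.5344, -0.0537, 0.0816]
tcp_rot: [-0.0, 0.857, 0.515, -0.0]
force: [-0.8, -1.0, 0.9]
finger_gap: 0.0278
grasp_force: 0.7
```

Call:
move_arm(
  deltas="28 2 0 0 0 0 0;28 2 0 0 0 0 0;28 2 0 0 0 0 0;28 2 0 0 0 0 0;28 1.5 0 0 0 0 0;28 1 0 0 0 0 0;28 0.7 0 0 0 0 0;28 0.5 0 0 0 0 0",
)

```text
t: 8.98
tcp_pos: [0.5399, -0.0435, 0.0817]
tcp_rot: [-0.0, 0.857, 0.515, 0.0]
force: [-1.9, -0.6, 1.1]
finger_gap: 0.0282
grasp_force: 0.8
```

Call:
move_arm(
  deltas="28 0.5 0 0 0 0 0;28 0.5 0 0 0 0 0;28 0.5 0 0 0 0 0;28 0.5 0 0 0 0 0",
)

```text
t: 9.32
tcp_pos: [0.5408, -0.0418, 0.0817]
tcp_rot: [0.0, 0.857, 0.515, 0.0]
force: [-1.2, -1.5, 0.8]
finger_gap: 0.028
grasp_force: 0.8
```

Call:
move_arm(
  deltas="28 0.5 0 0 0 0 0;28 0.5 0 0 0 0 0;28 0.5 0 0 0 0 0;28 0.5 0 0 0 0 0",
)

```text
t: 9.65
tcp_pos: [0.5417, -0.04, 0.0816]
tcp_rot: [0.0, 0.857, 0.515, -0.0]
force: [-0.0, -1.3, 1.9]
finger_gap: 0.0278
grasp_force: 0.9
```

Call:
move_arm(
  deltas="28 0.4 0 0 0 0 0;28 0.4 0 0 0 0 0;28 0.4 0 0 0 0 0",
)

```text
t: 9.9
tcp_pos: [0.5423, -0.0389, 0.0816]
tcp_rot: [0.0, 0.857, 0.515, -0.0]
force: [-0.3, -2.0, 0.9]
finger_gap: 0.028
grasp_force: 0.9
```

Call:
move_arm(
  deltas="28 0.4 0 0 0 0 0;28 0.4 0 0 0 0 0",
)

```text
t: 10.07
tcp_pos: [0.5427, -0.0382, 0.0816]
tcp_rot: [-0.0, 0.857, 0.515, -0.0]
force: [-0.3, -1.0, 0.8]
finger_gap: 0.0281
grasp_force: 0.9
```

Call:
move_arm(
  deltas="28 0.4 0 0 0 0 0;28 0.4 0 0 0 0 0",
)

```text
t: 10.23
tcp_pos: [0.543, -0.0375, 0.0816]
tcp_rot: [-0.0, 0.857, 0.515, -0.0]
force: [-0.7, -2.0, 2.1]
finger_gap: 0.0277
grasp_force: 0.9
```

Call:
move_arm(
  deltas="28 0.4 0 0 0 0 0;28 0.4 0 0 0 0 0",
)

```text
t: 10.4
tcp_pos: [0.5434, -0.0368, 0.0817]
tcp_rot: [-0.0, 0.857, 0.515, 0.0]
force: [0.1, -0.8, 1.2]
finger_gap: 0.028
grasp_force: 0.9
```

Call:
move_arm(
  deltas="28 0.4 0 0 0 0 0;28 0.4 0 0 0 0 0",
)

```text
t: 10.57
tcp_pos: [0.5438, -0.0361, 0.0816]
tcp_rot: [0.0, 0.857, 0.515, 0.0]
force: [-1.3, -1.4, 1.7]
finger_gap: 0.0279
grasp_force: 0.9
```

Call:
move_arm(
  deltas="28 0.4 0 0 0 0 0;28 0.4 0 0 0 0 0",
)

```text
t: 10.73
tcp_pos: [0.5442, -0.0354, 0.0817]
tcp_rot: [0.0, 0.857, 0.515, 0.0]
force: [-1.6, -1.8, 1.3]
finger_gap: 0.0282
grasp_force: 0.9
```

Call:
move_arm(
  deltas="28 0.4 0 0 0 0 0;28 0.4 0 0 0 0 0",
)

```text
t: 10.9
tcp_pos: [0.5443, -0.0352, 0.0816]
tcp_rot: [0.0, 0.857, 0.515, -0.0]
force: [-2.4, -8.2, 2.9]
finger_gap: 0.0283
grasp_force: 4.4
```

Call:
move_arm(
  deltas="28 0.4 0 0 0 0 0;28 0 0 0 0 0 0",
)

```text
t: 11.07
tcp_pos: [0.5444, -0.0351, 0.0816]
tcp_rot: [0.0, 0.857, 0.515, -0.001]
force: [-3.7, -8.6, 3.1]
finger_gap: 0.0281
grasp_force: 4.5
```

Contact: about 9 N, so I ease back to about 5 N and hold.

Call:
move_arm(
  deltas="28 -0.3 0 0 0 0 0;28 0 0 0 0 0 0;28 0 0 0 0 0 0",
)

```text
t: 11.32
tcp_pos: [0.5444, -0.0352, 0.0816]
tcp_rot: [0.0, 0.857, 0.515, -0.0]
force: [-2.2, -6.5, 2.4]
finger_gap: 0.0281
grasp_force: 3.4
```

Call:
move_arm(
  deltas="28 -0.1 0 0 0 0 0;28 0 0 0 0 0 0;28 0 0 0 0 0 0;28 0 0 0 0 0 0;28 0 0 0 0 0 0;28 0 0 0 0 0 0;28 0 0 0 0 0 0;28 0 0 0 0 0 0",
)

```text
t: 11.98
tcp_pos: [0.5443, -0.0352, 0.0816]
tcp_rot: [0.0, 0.857, 0.515, -0.0]
force: [-2.8, -6.2, 1.3]
finger_gap: 0.028
grasp_force: 3.1
```

Call:
move_arm(
  deltas="28 -0.1 0 0 0 0 0;28 0 0 0 0 0 0;28 0 0 0 0 0 0;28 0 0 0 0 0 0;28 0 0 0 0 0 0;28 0 0 0 0 0 0;28 0 0 0 0 0 0;28 0 0 0 0 0 0",
)

```text
t: 12.65
tcp_pos: [0.5444, -0.0352, 0.0816]
tcp_rot: [0.0, 0.857, 0.515, -0.0]
force: [-1.6, -5.7, 2.1]
finger_gap: 0.0283
grasp_force: 2.8
```

Call:
move_arm(
  deltas="28 -0.5 0 0 0 0 0;28 -1 0 0 0 0 0;28 -3 0 0 0 0 0;28 -5 0 0 0 0 0;28 -5 0 0 0 0 0;28 0 0 -10 0 0 0;28 0 0 -25 0 0 0;28 0 0 -35 0 0 0",
)

```text
t: 13.32
tcp_pos: [0.5363, -0.0476, 0.1512]
tcp_rot: [-0.001, 0.857, 0.515, -0.002]
force: [1.0, -0.3, 0.1]
finger_gap: 0.028
grasp_force: 0.0
```

Call:
move_arm(
  deltas="28 -35 0 -10 0 0 0;28 -35 0 0 0 0 0;28 -35 0 0 0 0 0;28 -35 0 0 0 0 0;28 -20 0 0 0 0 0;28 0 0 0 0 0 0;28 0 0 0 0 0 0;28 0 0 0 0 0 0",
)

```text
t: 13.98
tcp_pos: [0.4628, -0.1885, 0.1621]
tcp_rot: [0.0, 0.857, 0.515, 0.0]
force: [1.1, 0.7, -1.0]
finger_gap: 0.0279
grasp_force: 0.0
```

```bash
python3 - <<'E'
from h import *
s,w=wrist(); show(s)
ims=[]
for n in('top','scene'):
    c=grab(n); b=(240,150,440,300); ims.append(cv2.resize(c['img'][b[1]:b[3],b[0]:b[2]],(400,300),interpolation=2))
cv2.imwrite('pics/f.png',cv2.cvtColor(np.vstack([np.hstack(ims),np.hstack([cv2.resize(w['img'],(400,300)),np.zeros((300,400,3),np.uint8)])]),cv2.COLOR_RGB2BGR))
E
```

```text
13.9833 [ 462.8 -188.5  162.1] xang 61.97 zax [ 5.e-04 -0.e+00 -1.e+00] F [ 1.09  0.74 -0.97] gap 0.02789100388066167
```

View pics/f.png

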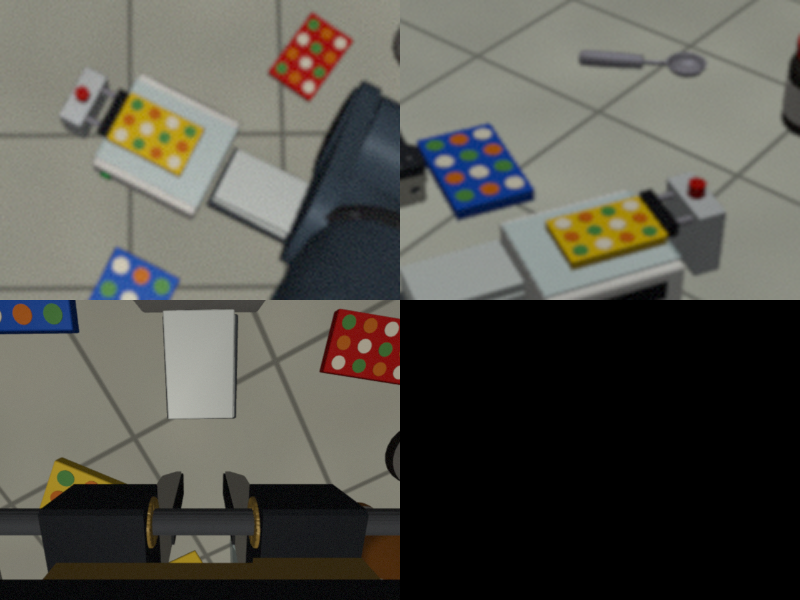

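The tile sits square against the bar in both views (around (155,130) and (610,225) in the composite). The white stack is undisturbed and the gripper is clear, so I hand it in.

```bash
python3 -c "
from rig import arm
print(arm.job_done())"
```

```text
the job is handed in; nothing more can be done
None
```

The yellow tile lies flat on the glass, square against the stop bar. It was pressed there at about 6 N for over a second (about 9 N at first contact) and released, the white stack looks undisturbed, and the job was handed in at about 14 s.

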